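# Start the sample mill by its push-and-twist lid

## Robot

A 6-joint arm with a two-finger parallel gripper is mounted at the origin on the work surface. World frame = base frame: x ahead of the robot, y to its left, z up, the work surface at z = 0. Lengths are in m, angles in rad, forces in N, time in s.
With the tool pointing down it reaches from about 0.325 to 0.85 m from the base axis. Payload 4.4 kg.
Tool frame: the origin (TCP) lies at the very end of the fingers, on their centre line; the grasp point (between the pads) lies 19 mm behind it (bot.grasp_offset is the z of the grasp point in the tool frame, in m); z points along the fingers, y is the line along which they close (so a half turn about z gives the same grasp; the last joint's range is limited). The gripper opens to 94 mm and grips with 3 to 60 N. Pads are 16 mm wide; open, the fingers measure 119 mm over their backs; the gripper's body (75 mm by 177 mm) begins 78 mm behind the grasp point.
Start: joints at [1.06, 0.207, 1.542, -0, 1.393, -0.15], TCP at [0.202, 0.538, 0.205] pointing down, gripper open.
Joint ranges: [-2.73, 2.73], [-0.86, 2.22], [0.23, 2.46], [-1.11, 4.25], [0.08, 2.63], [-2.82, 2.82]. Speed limits (rad/s): [2.79, 2.79, 3.14, 3.14, 3.14, 3.14].

## Interface

Orientations are given as a unit quaternion [w, x, y, z].
In Python, from station import bot gives the robot as it stands.
- The arm moves only by the tool step_arm, never from a script. Its argument "commands" is a list of rows, each a list of 3 entries, a list of its own where there are three numbers: the finger opening in mm, from 0 to 94, then the shift along the tool's x, y, z each as a share of 40 mm, from -1 to 1, then the turn about the tool's z as a share of pi rad, from -1 to 1. A call has 1 to 8 rows; each row shifts and turns the commanded pose from where the row before left it, along the tool's axes as they then stand; what a row does not reach is not made up. A row lasts 1/12 s, in which the tool goes at most 41.7 mm and 7.16 degrees, less where a joint would pass 70% of its speed; a pose out of reach is approached as far as the arm can. A call with a number of a shift or a turn outside -1 to 1 is refused whole. A call with a gripper value outside its range is refused whole. The fingers move at their own pace and stop on an object; the grip force is fixed at half the most. Time passes only in rows, so rows that do not move let the fingers close. It gives the time, the measured TCP pose, the force, the opening and the grip force at its end, in the units of the state.
- bot.get_state(): the state, without advancing time (a new reading comes with each control period).
- bot.capture(name): name is "scene" or "side" or "wrist"; returns the picture (400x640x3 uint8, red, green, blue); there is no depth.
- bot.camera_info(name): a dict with "fx", "fy", "cx", "cy" (pixels), "k1" (the pictures are not rectified: a ray, as slopes to the right and down, at radius r is drawn at 1 + k1 r^2 times it, then the intrinsics apply), "extrinsics" (4x4, takes a point from camera to world coordinates); the wrist camera has in their place "hand_eye" (4x4, takes a point from camera to tool coordinates, whose origin is the TCP and whose axes are the flange's). Camera axes: x right, y down, z forward; pixel columns grow to the right and rows downward; lengths in m; the calibration is good to about 2 mm. A picture is of the moment at which its call begins: read the wrist's pose just before it. camera_info takes no time and is no camera call.
- bot.finish_job(): hands the job in; it is judged then, once.
The state is a dict: "clock": time; "q": joint angles; "qvel": joint speeds; "joint_torque": joint torques, N m; "ee_pos": TCP position; "tcp_rot": TCP orientation; "contact_force": force on the tool from outside, world axes, zero at the start; "wrist_torque": the same for the moment, N m; "grip_width": opening from 0.0 (shut) to 1.0 (fully open); "gripper_force": force on a finger pad.
Only numpy, scipy, OpenCV 4.12 (cv2) and the standard library are available. Lean on these libraries where they do the work, as an engineer would, in place of code of your own. Each camera call takes 0.05 s, during which the arm holds its last target. There are 200 camera calls.

## Task

Get the coffee sample mill going: first slide the steel catch pan along the mill's base plate, without lifting it, from its parked ring to the ring under the chute. Then fit the bayonet lid into the collar on top of the mill with its lugs in the two slots, push it down against the spring, twist it clockwise (seen from above) a quarter turn to the stop, and finish while still gripping it and holding it there, since the springs turn it back as soon as it is let go. Leave the pan under the chute and do not disturb the glasses, jar, jar lid, spoon or anything else.

Things in the scene. Friction and masses are not known exactly. Their poses are not given: they have to be found in the camera images.
- pan_center (a point): Round open steel catch pan, 90 mm across the rim, 50 mm high, 0.26 kg, one straight handle. This point: on its axis, half-way up (25 mm above its underside). Pan axes: z up, the handle runs along the pan's own -y. It stands on the mill's base plate (4 mm thick; its top is 4 mm above the table).
- pan_handle (a point): Point in the middle of the pan's black handle, at half its thickness: 115 mm from the pan's axis (along the pan's -y) and 42 mm above the pan's underside. The handle is a level bar 16 mm wide and 12 mm thick, from the rim out to 152 mm from the axis; free space below it.
- mill_spot (a point): Centre of the 104 mm ring mark under the chute, on the base plate's top: the pan's axis comes here. Axes as the mill's, z up; the mill's axis is 120 mm along +x; the centre of the parked ring, where the pan starts, is 180 mm along -y. The chute's mouth is right above, 62 mm above the plate (the 50 mm high pan passes under it); the pan's handle may keep pointing about to -y.
- mill_socket (a point): Centre of the collar's mouth, level with its top face, on the fixed mill's axis, 130 mm above the table (mill 124 mm, collar 92 mm across). Bore 45 mm across with two lug slots along this frame's +y and -y, each 14 mm wide, out to 36 mm from the axis and 12 mm deep; below them lugs can turn clockwise. 11 mm below the mouth is a sprung plate, on which the lid's underside rests before any push.
- lid_grip (a point): Black bayonet lid, 0.11 kg, standing on the table with its lugs down. This point: on its axis in the middle of its upright flat grip bar, 50 mm above the underside. The bar is 16 mm thick (along the lid's x), 50 mm long (along y, in line with the lugs), from 28 to 72 mm height. The lid is the same turned half round. The round jar lid with a knob is another thing.
- press (a joint): How far the sprung plate in the collar is pushed down (m): 0 at rest, 0.010 at its stop; about 3 N at first, 6 N at the stop. Only when pushed 0.008 to 0.010 are the lid's lugs below the slots and free to turn; once turned, the spring holds them up under the collar's roof at about 0.008.
- twist (a joint): How far the sprung plate has been turned by the lid's lugs (rad): 0 at rest, positive clockwise seen from above, 1.5 at its stop; the spring takes 0.04 N m at first and 0.16 N m at the stop. The lugs have about 0.1 rad of play between the dogs.
- lid_base (a point): Centre of the same lid's underside. Plug 40 mm across, 24 mm high, foot chamfered; two lugs at its lower edge along the lid's +y and -y (10 mm wide, 7 mm high, out to 30 mm from the axis); flange 60 mm across from 24 to 28 mm height, under the grip bar.
Mind the look-alikes: they are no part of the job. Leave any blue look-alike of the part that bears lid_grip alone.

How it is judged:
By the outcome, as a careful person would: the job done as asked, in the order asked, and still so for the second after the job is handed in, while the arm keeps its last pose, push and grip.
It also fails if it takes over 58 s, if anything falls off the work surface, if the arm or the gripper's body presses on something with over 40 N, if the wrist force passes 120 N, or if a joint passes its speed limit or range.

## Working session

There is one attempt and no reset: what is moved stays moved. The work goes in short steps, Python scripts to look and compute and a tool call to move; the robot and the scene stay as the last step left them, time stands still between calls to the robot, and variables do not carry over. Pictures are saved under pics/ and viewed, at most 10 in all, crops included, and the job is handed in when it is done.

Besides the shell and the picture viewer there is one more tool, called after "Call:" as a command line: name --argument value ..., lists and objects as JSON in quotes. step_arm: Moves the arm, as the interface text tells. Shift numbers are shares of 40 mm and turn numbers shares of pi rad, none past 1 either way. Its arguments: {"type":"object","properties":{"commands":{"type":"array"}},"required":["commands"]}

```bash
mkdir -p pics; python3 - <<'E'
from station import bot
import cv2
s=bot.get_state();print(s['clock'],s['ee_pos'],s['tcp_rot'],s['grip_width'],bot.grasp_offset)
for n in("scene","side"):
    cv2.imwrite(f"pics/{n}0.png",bot.capture(n)[:,:,::-1]);print(n,bot.camera_info(n))
print(bot.camera_info("wrist"))
E
```

```text
0.0 [0.20208102 0.53747591 0.20429893] [-3.56504237e-04  1.78927648e-01  9.83861600e-01 -1.05958865e-03] 0.9985570750809885 -0.0188
scene {'fx': 385.4819517002873, 'fy': 385.4819517002873, 'cx': 324.17544583472727, 'cy': 194.06915563204095, 'k1': -0.06895684240678007, 'extrinsics': array([[-0.06764683,  0.74369048, -0.66509275,  1.15923811],
       [ 0.99766473,  0.04411874, -0.05214035,  0.09861945],
       [-0.00943323, -0.66706671, -0.74493826,  0.84004503],
       [ 0.        ,  0.        ,  0.        ,  1.        ]])}
side {'fx': 458.6278563444332, 'fy': 458.6278563444332, 'cx': 319.07516542458006, 'cy': 197.56442511447355, 'k1': -0.11561072503871357, 'extrinsics': array([[ 0.85624739, -0.33188991,  0.39584024,  0.06329197],
       [-0.51636854, -0.52873789,  0.67364663, -0.70138296],
       [-0.01428079, -0.78120761, -0.62410794,  0.78767322],
       [ 0.        ,  0.        ,  0.        ,  1.        ]])}
{'fx': 276.8129515629558, 'fy': 276.8129515629558, 'cx': 324.8836118468419, 'cy': 196.6350543766503, 'k1': 0.0071476818752610775, 'hand_eye': array([[-3.12177746e-04, -9.67995243e-01, -2.50968348e-01,
         7.28417411e-02],
       [ 9.99999902e-01, -3.80682170e-04,  2.24414012e-04,
        -2.22006353e-04],
       [-3.12770871e-04, -2.50968253e-01,  9.67995268e-01,
        -1.79719389e-01],
       [ 0.00000000e+00,  0.00000000e+00,  0.00000000e+00,
         1.00000000e+00]])}
```

View pics/scene0.png

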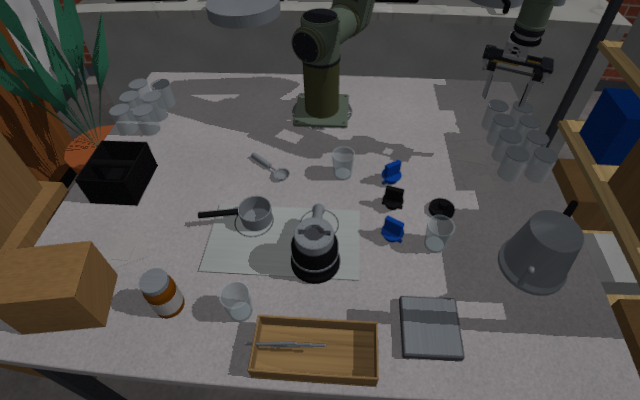

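View pics/side0.png

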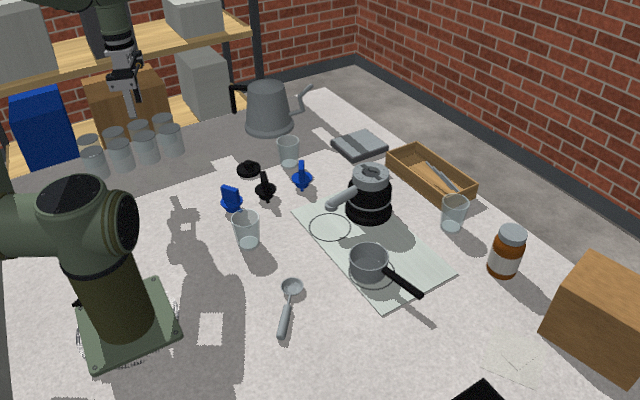

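The scene picture shows the pan at about (255,213) with its handle to the left, the mill at (316,250), and the chute ring at about (320,222). The black lid is at (394,197) between two blue look-alikes at (392,172) and (393,230). The jar lid is at (441,209). I'll enlarge both views.

```bash
cat > h.py <<'E'
import numpy as np, cv2
from station import bot
from scipy.spatial.transform import Rotation as R
def pose():
    s=bot.get_state(); q=s['tcp_rot']; T=np.eye(4)
    T[:3,:3]=R.from_quat([q[1],q[2],q[3],q[0]]).as_matrix(); T[:3,3]=s['ee_pos']; return T
def cam(n,T=None):
    c=bot.camera_info(n); K=np.array([[c['fx'],0,c['cx']],[0,c['fy'],c['cy']],[0,0,1]])
    E=c['extrinsics'] if n!='wrist' else T@c['hand_eye']
    return K,np.array([c['k1'],0,0,0.]),E
def ray(n,uv,T=None):
    K,d,E=cam(n,T); p=cv2.undistortPoints(np.array([[uv]],float),K,d)[0,0]
    return E[:3,3],E[:3,:3]@np.array([p[0],p[1],1])
def at(n,uv,z,T=None):
    o,v=ray(n,uv,T); return o+v*(z-o[2])/v[2]
def tri(a,b):
    (o1,v1),(o2,v2)=a,b; A=np.stack([v1,-v2],1); t=np.linalg.lstsq(A,o2-o1,rcond=None)[0]
    p,q=o1+t[0]*v1,o2+t[1]*v2; return (p+q)/2,np.linalg.norm(p-q)
def proj(n,P,T=None):
    K,d,E=cam(n,T); M=np.linalg.inv(E); r=cv2.Rodrigues(M[:3,:3])[0]
    return cv2.projectPoints(np.atleast_2d(np.array(P,float)),r,M[:3,3],K,d)[0][:,0]
E
python3 - <<'E'
import cv2,numpy as np
a=cv2.imread('pics/scene0.png')[155:285,190:460];b=cv2.imread('pics/side0.png')[155:315,210:480]
r=lambda i:cv2.resize(i,None,fx=2.9,fy=2.9,interpolation=cv2.INTER_CUBIC)
cv2.imwrite('pics/c1.png',r(a));cv2.imwrite('pics/c2.png',r(b))
E
```

```text
(no output)
```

View pics/c1.png

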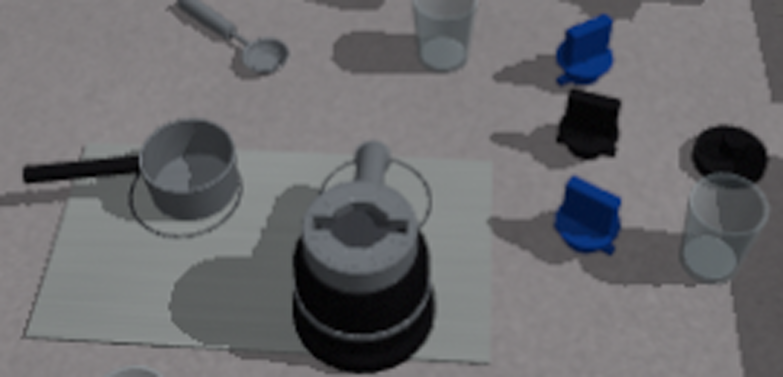

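View pics/c2.png

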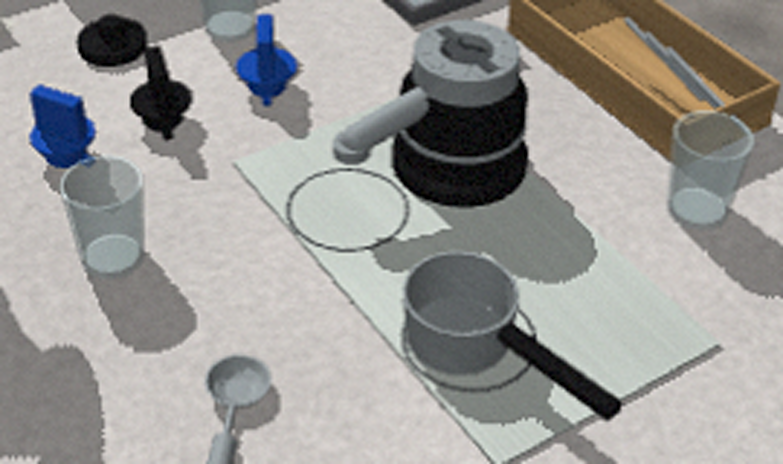

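```bash
python3 - <<'E'
from h import *
S=lambda u,v:((190+u/2.9),(155+v/2.9)); D=lambda u,v:((210+u/2.9),(155+v/2.9))
p=lambda l,x:print(l,np.round(x,4))
p('collar s',at('scene',S(361,224),.13));p('collar d',at('side',D(467,49),.13))
p('tri',tri(ray('scene',S(361,224)),ray('side',D(467,49)))[0])
p('slot s L',at('scene',S(313,223),.13));p('slot s R',at('scene',S(408,227),.13))
p('slot d L',at('side',D(492,71),.13));p('slot d R',at('side',D(441,33),.13))
p('ring d',at('side',D(348,210),.004));p('parked d',at('side',D(469,341),.004));p('parked s',at('scene',S(186,190),.004))
p('pan s',at('scene',S(188,154),.054));p('pan d',at('side',D(461,294),.054))
p('tip s',at('scene',S(25,173),.046));p('tip d',at('side',D(613,405),.046));p('root s',at('scene',S(140,165),.046))
p('bar s',at('scene',S(568,93),.072));p('bar s2',at('scene',S(620,99),.072));p('bar d',at('side',D(155,49),.072))
p('jarlid s',at('scene',S(728,155),.02))
p('blue1 ',at('scene',S(588,45),.05));p('blue2',at('scene',S(592,203),.05));p('glass',at('scene',S(443,50),.0));p('glass2',at('scene',S(712,262),.0));
for l,c in dict(a=(491,160),b=(490,362),c=(25,338),d=(80,147)).items(): p('plate s '+l,at('scene',S(*c),.004))
for c in [(235,163),(720,348),(497,463)]: p('plate d',at('side',D(*c),.004))
E
```

```text
collar s [0.6428 0.0348 0.13  ]
collar d [0.6415 0.0272 0.13  ]
tri [0.643  0.0328 0.1275]
slot s L [ 0.6442 -0.0029  0.13  ]
slot s R [0.6435 0.0717 0.13  ]
slot d L [ 0.6405 -0.0094  0.13  ]
slot d R [0.6366 0.0585 0.13  ]
ring d [0.5212 0.0261 0.004 ]
parked d [ 0.5206 -0.1535  0.004 ]
parked s [ 0.5218 -0.146   0.004 ]
pan s [ 0.5184 -0.1374  0.054 ]
pan d [ 0.5145 -0.1465  0.054 ]
tip s [ 0.5437 -0.2865  0.046 ]
tip d [ 0.5467 -0.287   0.046 ]
root s [ 0.5277 -0.1817  0.046 ]
bar s [0.4381 0.2105 0.072 ]
bar s2 [0.4429 0.2588 0.072 ]
bar d [0.4472 0.2462 0.072 ]
jarlid s [0.4613 0.3681 0.02  ]
blue1  [0.3502 0.2364 0.05  ]
blue2 [0.5496 0.2299 0.05  ]
glass [0.3158 0.0909 0.    ]
glass2 [0.572  0.3435 0.    ]
plate s a [0.4675 0.1426 0.004 ]
plate s b [0.6873 0.1436 0.004 ]
plate s c [ 0.6906 -0.2554  0.004 ]
plate s d [ 0.4754 -0.2612  0.004 ]
plate d [0.4677 0.1344 0.004 ]
plate d [ 0.6828 -0.2654  0.004 ]
plate d [ 0.4684 -0.2596  0.004 ]
```

Call:
step_arm --commands '[[94, [-0.62, -0.65, 0], 0], [94, [-0.62, -0.65, 0], 0], [94, [-0.62, -0.65, 0], 0], [94, [-0.62, -0.65, 0], 0], [94, [-0.62, -0.65, 0], 0], [94, [-0.62, -0.65, 0], 0], [94, [-0.62, -0.65, 0], 0], [94, [-0.62, -0.65, 0], 0]]'

```text
clock: 0.77
ee_pos: [0.3148, 0.2719, 0.2051]
tcp_rot: [-0.0, 0.179, 0.984, -0.0]
contact_force: [-0.0, -0.1, -0.6]
grip_width: 1.0
gripper_force: 0.0
```

Call:
step_arm --commands '[[94, [-0.62, -0.65, 0], 0], [94, [-0.62, -0.65, 0], 0], [94, [-0.62, -0.65, 0], 0], [94, [-0.62, -0.65, 0], 0], [94, [-0.62, -0.65, 0], 0], [94, [-0.62, -0.65, 0], 0], [94, [-0.62, -0.65, 0], 0], [94, [-0.62, -0.65, 0], 0]]'

```text
clock: 1.43
ee_pos: [0.4274, 0.0074, 0.2052]
tcp_rot: [-0.0, 0.179, 0.984, 0.0]
contact_force: [0.3, 0.5, -0.3]
grip_width: 1.0
gripper_force: 0.0
```

Call:
step_arm --commands '[[60, [-0.62, -0.65, 0], 0], [60, [-0.62, -0.65, 0], 0], [60, [-0.62, -0.65, 0], 0], [60, [-0.62, -0.65, 0], 0], [60, [-0.62, -0.65, 0], 0], [60, [-0.62, -0.65, 0], 0], [60, [-0.62, -0.65, 0], 0], [60, [-0.62, -0.65, 0], 0]]'

```text
clock: 2.1
ee_pos: [0.5399, -0.257, 0.2047]
tcp_rot: [-0.001, 0.179, 0.984, 0.0]
contact_force: [-0.6, 0.1, -0.7]
grip_width: 0.635
gripper_force: 0.0
```

Call:
step_arm --commands '[[40, [0, 0, 0], 0.036], [40, [0, 0, 0], 0.036], [40, [0, 0, 0], 0.036], [40, [0, 0, 0], 0.036], [40, [0, 0, 0], 0.036], [40, [0, 0, 0], 0.036], [40, [0, 0, 0], 0.036], [40, [0, 0, 0], 0.036]]'

```text
clock: 2.77
ee_pos: [0.5394, -0.2552, 0.2047]
tcp_rot: [-0.001, 0.593, 0.805, -0.0]
contact_force: [-0.5, -0.9, 1.1]
grip_width: 0.425
gripper_force: 0.0
```

Call:
step_arm --commands '[[40, [0, 0, 0], 0.036], [40, [0, 0, 0], 0]]'

```text
clock: 2.93
ee_pos: [0.5395, -0.2552, 0.2048]
tcp_rot: [-0.001, 0.636, 0.771, -0.0]
contact_force: [-0.5, 0.2, 0.5]
grip_width: 0.425
gripper_force: 0.0
```

```bash
python3 - <<'E'
from h import *
T=pose();print(np.round(T,4),bot.get_state()['clock'])
im=bot.capture('wrist')[:,:,::-1]; np.save('T1.npy',T); cv2.imwrite('pics/w1.png',cv2.resize(im,(800,500)))
E
```

```text
[[-1.901e-01  9.818e-01 -1.100e-03  5.395e-01]
 [ 9.818e-01  1.901e-01  8.000e-04 -2.552e-01]
 [ 9.000e-04 -9.000e-04 -1.000e+00  2.048e-01]
 [ 0.000e+00  0.000e+00  0.000e+00  1.000e+00]] 2.9333
```

View pics/w1.png

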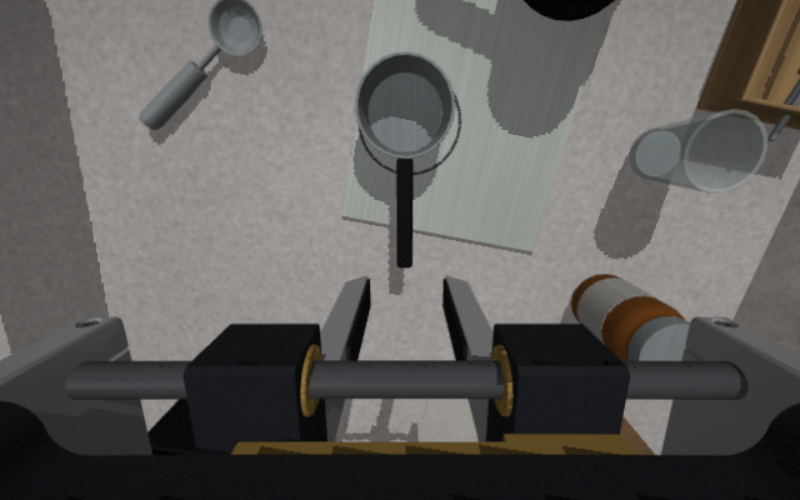

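The handle runs straight up the picture at column 404 of 800, lined up with the tool. Its root is at (404,160), its tip at (404,266), and the pan rim is centred at (406,103). The jar is at (630,320), close to the gripper's right side.

```bash
python3 - <<'E'
from h import *
T=np.load('T1.npy'); W=lambda u,v,z:at('wrist',(u/1.25,v/1.25),z,T).round(4)
print('pan',W(406,104,.054),'root',W(404,160,.052),'tip',W(404,266,.052),'tiplow',W(404,268,.046))
print('plate',W(343,217,.004),W(532,252,.004))
print('jar side foot',at('scene',(168,313),0),at('side',(503,275),0),'jar top',tri(ray('scene',(155,276)),ray('side',(512,234))), 'glass3',at('scene',(240,316),0))
E
```

```text
pan [ 0.5167 -0.1397  0.054 ] root [ 0.5241 -0.1876  0.052 ] tip [ 0.5436 -0.2894  0.052 ] tiplow [ 0.5443 -0.2934  0.046 ]
plate [ 0.4688 -0.2614  0.004 ] [ 0.6862 -0.2604  0.004 ]
jar side foot [ 0.80282522 -0.29908626  0.        ] [ 0.77370226 -0.32005106  0.        ] jar top (array([ 0.77361299, -0.30353644,  0.11673661]), np.float64(0.007468673771741679)) glass3 [ 0.79683539 -0.12823063  0.        ]
```

Call:
step_arm --commands '[[40, [0, -0.05, 0.9], 0], [40, [0, 0, 0.9], 0], [40, [0, 0, 0.9], 0], [40, [0, 0, 0.9], 0], [40, [0, 0, 0.5], 0], [40, [0, 0, 0.34], 0], [40, [0, 0, 0], 0], [40, [0, 0, 0], 0]]'

```text
clock: 3.65
ee_pos: [0.5379, -0.2558, 0.0278]
tcp_rot: [-0.0, 0.635, 0.772, -0.0]
contact_force: [-0.7, 0.3, 0.1]
grip_width: 0.426
gripper_force: 0.0
```

Call:
step_arm --commands '[[25, [0, 0, 0], 0], [18, [0, 0, 0], 0], [10, [0, 0, 0], 0], [5, [0, 0, 0], 0], [5, [0, 0, 0], 0], [5, [0, 0, 0], 0], [5, [0, 0, 0], 0], [5, [0, 0, 0], 0]]'

```text
clock: 4.32
ee_pos: [0.5387, -0.2568, 0.0288]
tcp_rot: [0.001, 0.636, 0.772, -0.0]
contact_force: [1.1, -1.9, 3.3]
grip_width: 0.167
gripper_force: 30.0
```

```bash
python3 - <<'E'
from h import *
T=pose();print(np.round(T,4)); s=bot.get_state();print(s['contact_force'],s['grip_width']*94,s['gripper_force'])
pan=np.array([.5167,-.1397]);tgt=np.array([.522,.030]); d=tgt-pan; print(d@T[:2,0],d@T[:2,1])
im=bot.capture('wrist')[:,:,::-1]; np.save('T2.npy',T); cv2.imwrite('pics/w2.png',cv2.resize(im,(800,500)))
E
```

```text
[[-0.1919  0.9814  0.0019  0.5387]
 [ 0.9814  0.1919 -0.0018 -0.2568]
 [-0.0022  0.0015 -1.      0.0288]
 [ 0.      0.      0.      1.    ]]
[ 1.12657614 -1.89249192  3.34206886] 15.707763266543965 29.998983442783356
0.1655274319884376 0.03777248251981803
```

View pics/w2.png

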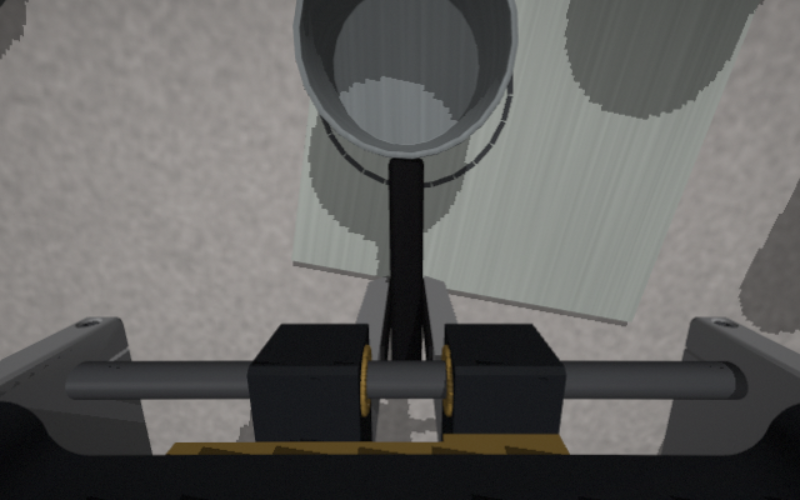

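The handle is gripped, with an opening of 15.7 mm for the 16 mm bar. Next I turn the handle to point along -y and slide the pan.

Call:
step_arm --commands '[[5, [0, 0, 0], 0.01], [5, [0, 0, 0], 0.01], [5, [0, 0, 0], 0.01], [5, [0, 0, 0], 0.01], [5, [0, 0, 0], 0.01], [5, [0, 0, 0], 0.01], [5, [0, 0, 0], 0], [5, [0, 0, 0], 0]]'

```text
clock: 5.03
ee_pos: [0.5365, -0.2548, 0.0272]
tcp_rot: [-0.002, 0.705, 0.709, -0.0]
contact_force: [-3.1, 0.8, 1.9]
grip_width: 0.17
gripper_force: 30.0
```

Call:
step_arm --commands '[[5, [0.2, -0.03, 0], 0], [5, [0.3, -0.03, 0], 0], [5, [0.3, -0.03, 0], 0], [5, [0.3, -0.03, 0], 0], [5, [0.3, -0.03, 0], 0], [5, [0.3, -0.03, 0], 0], [5, [0.3, -0.03, 0], 0], [5, [0.3, -0.03, 0], 0]]'

```text
clock: 5.7
ee_pos: [0.528, -0.1626, 0.0282]
tcp_rot: [0.0, 0.705, 0.709, 0.0]
contact_force: [0.5, -3.1, 3.9]
grip_width: 0.168
gripper_force: 30.0
```

Call:
step_arm --commands '[[5, [0.3, -0.03, 0], 0], [5, [0.3, -0.03, 0], 0], [5, [0.3, -0.03, 0], 0], [5, [0.3, -0.03, 0], 0], [5, [0.3, -0.03, 0], 0], [5, [0.3, -0.03, 0], 0], [5, [0, 0, 0], 0], [5, [0, 0, 0], 0]]'

```text
clock: 6.37
ee_pos: [0.5195, -0.0892, 0.0272]
tcp_rot: [-0.002, 0.705, 0.709, 0.001]
contact_force: [0.5, 2.6, 2.1]
grip_width: 0.166
gripper_force: 30.0
```

```bash
python3 - <<'E'
from h import *
T=pose();print(np.round(T,4)); s=bot.get_state();print(s['clock'],s['contact_force'],s['gripper_force'])
im=bot.capture('wrist')[:,:,::-1]; np.save('T3.npy',T); a=cv2.resize(im,(640,400))
b=cv2.resize(bot.capture('side')[:,:,::-1][150:290,280:460],None,fx=3,fy=3,interpolation=2)
c=cv2.resize(bot.capture('scene')[:,:,::-1][170:310,190:370],None,fx=3,fy=3,interpolation=2)
cv2.imwrite('pics/s2.png',cv2.resize(b,(540,420)))
print(proj('side',[[.522,.032,.004],[.522,.032,.029]]))
cv2.imwrite('pics/m3.png',np.vstack([im[:240],np.hstack([cv2.resize(b,(400,310)),cv2.resize(c,(240,186),None)] if 0 else [cv2.resize(np.hstack([b,c]),(640,249))])]))
E
```

```text
[[-0.0051  1.     -0.0016  0.5195]
 [ 1.      0.0051  0.0036 -0.0892]
 [ 0.0036 -0.0016 -1.      0.0272]
 [ 0.      0.      0.      1.    ]]
6.3667 [0.45104514 2.55893684 2.11711047] 29.985238909721375
[[329.01804623 225.98177506]
 [329.01263294 218.58094491]]
```

View pics/m3.png

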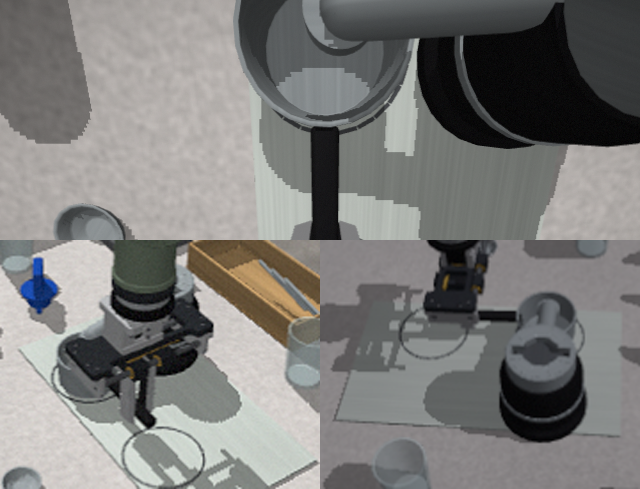

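```bash
python3 - <<'E'
from h import *
print('parked side',at('side',(371.7,272.6),.004),'scene',at('scene',(253.6,222.3),.004))
T=np.load('T3.npy')
w=bot.capture('wrist')[:,:,::-1].copy();s=bot.capture('side')[:,:,::-1].copy()
a=cv2.resize(w[0:150,215:435],None,fx=3,fy=3,interpolation=2)[:, :660]
b=cv2.resize(s[170:220,290:400],None,fx=6,fy=6,interpolation=2)
cv2.imwrite('pics/m4.png',np.vstack([a[:300],b]))
E
```

```text
parked side [ 0.52050279 -0.15354723  0.004     ] scene [ 0.52806817 -0.14627669  0.004     ]
```

View pics/m4.png

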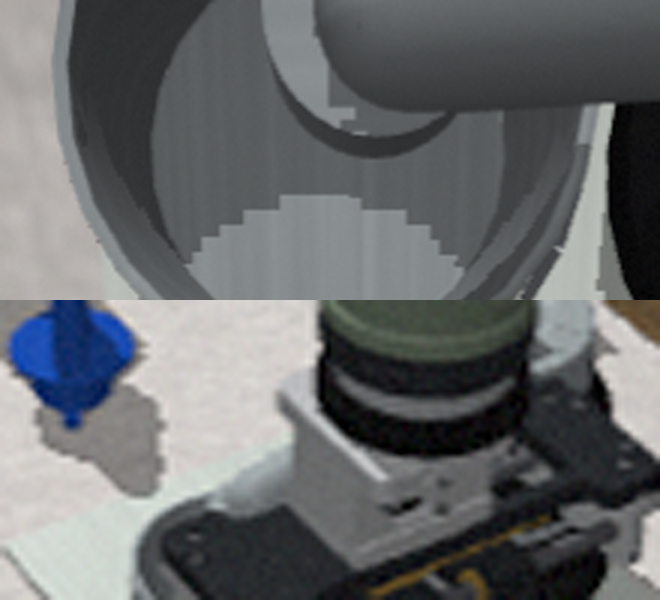

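```bash
python3 - <<'E'
from h import *
T=np.load('T3.npy');W=lambda u,v,z:at('wrist',(215+u/3,v/3),z,T).round(4)
print('mouth L,R,bottom',W(262,60,.066),W(478,60,.066),W(375,158,.066))
print('floor',W(152,120,.006),W(505,120,.006),'rim',W(58,80,.054),W(597,80,.054))
print('ring bit',W(527,277,.004))
print(at('wrist',(324,127),.054,T),at('wrist',(250+180/1,0),.004,T))
print('chute ring scene L,R cols',at('scene',(190+321/2.9,155+200/2.9),.004),at('scene',(190+433/2.9,155+200/2.9),.004))
print('ring side L R T B',[at('side',(210+u/2.9,155+v/2.9),.004).round(4) for u,v in((287,210),(410,210),(348,168),(348,251))])
E
```

```text
mouth L,R,bottom [0.5086 0.0289 0.066 ] [0.5411 0.0291 0.066 ] [0.5259 0.0156 0.066 ]
floor [0.4799 0.0369 0.006 ] [0.5569 0.0372 0.006 ] rim [0.4742 0.0298 0.054 ] [0.5626 0.0301 0.054 ]
ring bit [0.5642 0.0053 0.004 ]
[ 0.51853801 -0.0178371   0.054     ] [0.5856333 0.0607329 0.004    ]
chute ring scene L,R cols [ 0.52574323 -0.01641286  0.004     ] [0.51936641 0.08862779 0.004     ]
ring side L R T B [array([0.476 , 0.0543, 0.004 ]), array([ 0.5671, -0.0026,  0.004 ]), array([0.5513, 0.0739, 0.004 ]), array([ 0.494 , -0.0173,  0.004 ])]
```

Call:
step_arm --commands '[[5, [0.09, 0.07, 0], 0], [5, [0.09, 0.06, 0], 0], [5, [0, 0, 0], 0], [5, [0, 0, 0], 0], [5, [0, 0, 0], 0]]'

```text
clock: 7.03
ee_pos: [0.5255, -0.0852, 0.0279]
tcp_rot: [0.0, 0.705, 0.709, -0.0]
contact_force: [-0.2, -2.6, 3.2]
grip_width: 0.162
gripper_force: 30.0
```

```bash
python3 - <<'E'
from h import *
T=pose();print(np.round(T,4)); np.save('T5.npy',T)
w=bot.capture('wrist')[:,:,::-1].copy();s=bot.capture('scene')[:,:,::-1].copy()
a=cv2.resize(w[0:125,215:435],None,fx=3,fy=3,interpolation=2)
b=cv2.resize(s[185:235,280:390],None,fx=6,fy=6,interpolation=2)
b[:]=np.clip(b*1.5,0,255)
cv2.imwrite('pics/m5.png',np.vstack([a[:300],b]))
E
```

```text
[[-4.800e-03  1.000e+00 -0.000e+00  5.255e-01]
 [ 1.000e+00  4.800e-03 -8.000e-04 -8.520e-02]
 [-8.000e-04 -0.000e+00 -1.000e+00  2.790e-02]
 [ 0.000e+00  0.000e+00  0.000e+00  1.000e+00]]
```

View pics/m5.png

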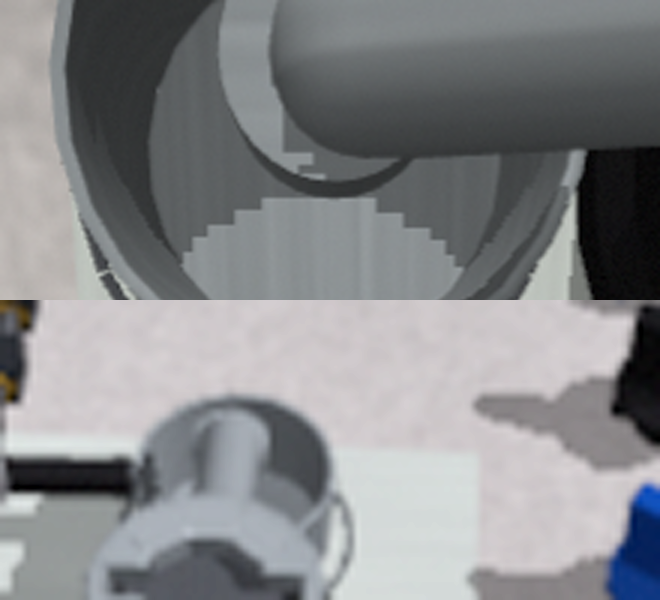

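```bash
python3 - <<'E'
from h import *
T=np.load('T5.npy');W=lambda u,v,z:at('wrist',(215+u/3,v/3),z,T).round(4)
S=lambda u,v,z:at('scene',(280+u/6,185+(v-300)/6),z).round(4)
print('rim',S(141,470,.054),S(331,470,.054),'ringR',S(351,540,.004))
print('mouth L,R,bottom',W(219,60,.066),W(440,60,.066),W(332,195,.066),'floor',W(150,120,.006),W(500,120,.006))
print('ring bit',W(100,272,.004),W(78,222,.004))
E
```

```text
rim [ 0.5283 -0.0059  0.054 ] [0.5233 0.0769 0.054 ] ringR [0.523  0.0866 0.004 ]
mouth L,R,bottom [0.5082 0.0332 0.066 ] [0.5415 0.0334 0.066 ] [0.5253 0.0147 0.066 ] floor [0.4856 0.0409 0.006 ] [0.562  0.0412 0.006 ]
ring bit [0.4721 0.01   0.004 ] [0.4679 0.0206 0.004 ]
```

The pan sits within a few mm of the ring, with scene and wrist readings agreeing. I'll release it, rise, look over the collar, then go to the lid.

Call:
step_arm --commands '[[20, [0, 0, 0], 0], [40, [0, 0, 0], 0], [40, [0, 0, 0], 0], [40, [0, 0, -0.5], 0], [40, [0, 0, -1], 0], [40, [0, 0, -1], 0], [40, [0, 0, -1], 0], [40, [0, 0, -1], 0]]'

```text
clock: 7.8
ee_pos: [0.525, -0.084, 0.2091]
tcp_rot: [-0.001, 0.705, 0.709, 0.0]
contact_force: [0.2, -0.5, 0.7]
grip_width: 0.426
gripper_force: 0.0
```

Call:
step_arm --commands '[[40, [0.49, 0.49, 0], 0], [40, [0.49, 0.49, 0], 0], [40, [0.49, 0.49, 0], 0], [40, [0.49, 0.49, 0], 0], [40, [0.49, 0.48, 0], 0], [40, [0.49, 0.48, 0], 0], [40, [0, 0, 0], 0], [40, [0, 0, 0], 0]]'

```text
clock: 8.47
ee_pos: [0.6418, 0.0349, 0.2068]
tcp_rot: [-0.001, 0.705, 0.71, -0.0]
contact_force: [-0.5, -0.5, 0.3]
grip_width: 0.425
gripper_force: 0.0
```

```bash
python3 - <<'E'
from h import *
T=pose();print(np.round(T,4)); np.save('T6.npy',T);cv2.imwrite('pics/w6.png',bot.capture('wrist')[:,:,::-1])
E
```

```text
[[-6.900e-03  1.000e+00 -1.400e-03  6.418e-01]
 [ 1.000e+00  6.900e-03  4.000e-04  3.490e-02]
 [ 4.000e-04 -1.400e-03 -1.000e+00  2.068e-01]
 [ 0.000e+00  0.000e+00  0.000e+00  1.000e+00]]
```

Call:
step_arm --commands '[[40, [0.64, -0.62, 0], 0], [40, [0.64, -0.62, 0], 0], [40, [0.64, -0.62, 0], 0], [40, [0.64, -0.62, 0], 0], [40, [0.64, -0.62, 0], 0], [40, [0.64, -0.62, 0], 0], [40, [0.64, -0.62, 0], 0], [40, [0.64, -0.62, 0], 0]]'

```text
clock: 9.18
ee_pos: [0.4405, 0.2371, 0.2078]
tcp_rot: [-0.0, 0.706, 0.708, -0.0]
contact_force: [0.4, 0.2, 0.5]
grip_width: 0.43
gripper_force: 0.0
```

Call:
step_arm --commands '[[40, [0, 0, 0], 0.015], [40, [0, 0, 0], 0.015], [40, [0, 0, 0], 0]]'

```text
clock: 9.43
ee_pos: [0.4414, 0.2369, 0.2079]
tcp_rot: [0.0, 0.738, 0.674, 0.0]
contact_force: [1.3, -1.2, 0.2]
grip_width: 0.425
gripper_force: 0.0
```

```bash
python3 - <<'E'
from h import *
T=pose();print(np.round(T,4)); np.save('T7.npy',T);w=bot.capture('wrist')[:,:,::-1];cv2.imwrite('pics/w7.png',w)
b=cv2.imread('pics/w6.png')
f=lambda i:cv2.resize(i[60:260,230:430],None,fx=2,fy=2,interpolation=2)
g=np.hstack([f(b),f(w)]); cv2.imwrite('pics/m7.png',np.clip(g*1.6,0,255).astype(np.uint8))
E
```

```text
[[ 9.010e-02  9.959e-01  1.000e-04  4.414e-01]
 [ 9.959e-01 -9.010e-02 -1.000e-04  2.369e-01]
 [-1.000e-04  1.000e-04 -1.000e+00  2.079e-01]
 [ 0.000e+00  0.000e+00  0.000e+00  1.000e+00]]
```

View pics/m7.png

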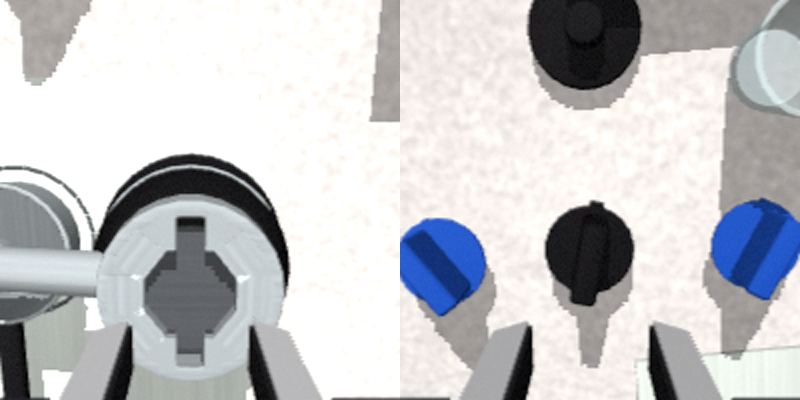

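Left half of the picture: the collar is centred near crop pixel (190,290), with slots straight up and down, ends at rows 218 and 365. The pan stands inside its ring beside it. Right half: the black lid's flange is centred at (589,249), its bar runs from (596,214) to (583,302), and the blue look-alikes are on either side.

```bash
python3 - <<'E'
from h import *
T6,T7=np.load('T6.npy'),np.load('T7.npy')
P=lambda T,u,v,z:at('wrist',(230+u/2,60+v/2),z,T).round(4)
print('collar L R T B',[P(T6,*c,.13)[:2] for c in((98,290),(285,290),(191,195),(191,380))],'slot ends',P(T6,190.5,217,.13),P(T6,190.5,366,.13))
print('flange L R T B',[P(T7,*c,.028)[:2] for c in((146,249),(233,249),(189,206),(189,293))])
a,b=P(T7,196,212,.072),P(T7,183,302,.072);print('bar ends',a,b,'mid',(a+b)/2,'len',np.linalg.norm(a-b),'heading',np.degrees(np.arctan2(*(a-b)[[1,0]])))
a,b=P(T7,197,203,.006),P(T7,0,0,.006);print('lug',a)
# black segmentation of lid
w=cv2.imread('pics/w7.png');g=w.max(2);m=(g<45).astype(np.uint8)
m[:,:] *= 1; n,l,st,c=cv2.connectedComponentsWithStats(m)
for i in range(1,n):
    if st[i,4]>300: print(st[i],c[i].round(1))
E
```

```text
collar L R T B [array([0.5973, 0.0324]), array([0.6875, 0.033 ]), array([0.6418, 0.0784]), array([ 0.6425, -0.0145])] slot ends [0.6417 0.0681 0.13  ] [ 0.6422 -0.0069  0.13  ]
flange L R T B [array([0.4119, 0.2356]), array([0.4694, 0.2303]), array([0.4429, 0.2614]), array([0.4375, 0.2027])]
bar ends [0.4472 0.2635 0.072 ] [0.4347 0.2105 0.072 ] mid [0.44095 0.237   0.072  ] len 0.05445410911951459 heading 76.72935612359632
lug [0.4483 0.2601 0.006 ]
[ 295   43   56   62 2712] [322.1  73.4]
[534  58  21 104 954] [543.7 107.3]
[ 303  161   44   52 1567] [324.2 185.5]
[250 224  46  67 647] [284.7 263.2]
[355 224  24  67 573] [363.6 261.5]
[    0   260   640   140 35507] [282.6 360. ]
[ 389  260  132   93 8516] [449.1 304.3]
```

Call:
step_arm --commands '[[40, [-0.07, 0, 0.5], 0.025], [40, [0, 0, 0.9], 0.025], [40, [0, 0, 0.9], 0], [40, [0, 0, 0.9], 0], [40, [0, 0, 0.7], 0], [40, [0, 0, 0.45], 0], [40, [0, 0, 0], 0], [40, [0, 0, 0], 0]]'

```text
clock: 10.15
ee_pos: [0.4417, 0.2336, 0.0334]
tcp_rot: [-0.0, 0.789, 0.614, -0.001]
contact_force: [-0.1, 0.5, 0.3]
grip_width: 0.427
gripper_force: 0.0
```

Call:
step_arm --commands '[[25, [0, 0, 0], 0], [15, [0, 0, 0], 0], [5, [0, 0, 0], 0], [5, [0, 0, 0], 0], [5, [0, 0, 0], 0], [5, [0, 0, 0], 0], [5, [0, 0, 0], 0]]'

```text
clock: 10.73
ee_pos: [0.4428, 0.2349, 0.0349]
tcp_rot: [0.0, 0.789, 0.615, 0.001]
contact_force: [-1.0, 0.4, 5.9]
grip_width: 0.168
gripper_force: 30.0
```

Call:
step_arm --commands '[[5, [0, 0, -0.3], 0], [5, [0, 0, -0.7], 0], [5, [0, 0, -1], 0], [5, [0, 0, -1], 0], [5, [0, 0, -1], 0], [5, [0, 0, -1], 0], [5, [0, 0, 0], 0], [5, [0, 0, 0], 0]]'

```text
clock: 11.4
ee_pos: [0.444, 0.2352, 0.2368]
tcp_rot: [0.001, 0.789, 0.615, 0.003]
contact_force: [-1.4, -0.3, -1.3]
grip_width: 0.169
gripper_force: 30.0
```

```bash
python3 - <<'E'
from h import *
T=pose();print(np.round(T,4)); np.save('T8.npy',T);s=bot.get_state();print(s['clock'],s['contact_force'],s['wrist_torque'],s['q'])
for n in('wrist','side','scene'):cv2.imwrite(f'pics/{n}8.png',bot.capture(n)[:,:,::-1])
w=cv2.imread('pics/wrist8.png');g=w.max(2)
print('\n'.join(''.join('#' if v<35 else '+' if v<70 else '.' for v in r[255:395:2]) for r in g[150:300:4]))
E
```

```text
[[ 0.244   0.9698  0.0064  0.444 ]
 [ 0.9698 -0.244   0.0021  0.2352]
 [ 0.0036  0.0057 -1.      0.2368]
 [ 0.      0.      0.      1.    ]]
11.4 [-1.36412872 -0.2528847  -1.26541821] [-0.09240289  0.06719832  0.03578036] [ 3.14826942e-01  2.15365121e-02  1.68111788e+00 -1.49757594e-05
  1.43223407e+00  5.61331613e-01]
......................................................................
......................................................................
......................................................................
......................................................................
......................................................................
......................................................................
......................................................................
......................................................................
......................................................................
.................................+#+++................................
................................+#####+..............................
[... 1218 characters left out ...]
###########......###################......###################
####################.....+###################......###################
####################.....####################+.....###################
####################.....###+#############+###.....###################
##################.++....###+#############.###......+#################
##################+++...+###.#############.###....+..#################
#################+.++++++##+.#############.###+......+################
#################+++##+++++++++++++++++++++++++++++...################
++++++++++++++++#+++##+++++++++++++++++++++++++++++...#++++++++++++++#
++++++++++++++++#..++++++++++++++++++++++++++++++++...#+++++++++++++++
```

```bash
python3 - <<'E'
from h import *
from scipy.optimize import least_squares
g=cv2.imread('pics/wrist8.png').max(2).astype(int)
K,d,E=cam('wrist',np.eye(4))
def at2(u,v,z):
    p=cv2.undistortPoints(np.array([[[u,v]]],float),K,d)[0,0];r=E[:3,:3]@[p[0],p[1],1];return (E[:3,3]+r*(z-E[2,3])/r[2])[:2]
pts=[]
for v in range(202,236):
    row=np.where(g[v,270:385]<55)[0]+270
    if len(row): pts+= [(row[0]-.5,v),(row[-1]+.5,v)]
for h in (.026,.024,.028):
    z=.0349-h   # tool z of height h (tool z down, TCP at height .0349)
    P=np.array([at2(u,v,z) for u,v in pts])
    f=lambda c:np.hypot(P[:,0]-c[0],P[:,1]-c[1])-.03
    s=least_squares(f,[0,0],loss='soft_l1',f_scale=.001);print(h,s.x.round(4),np.abs(f(s.x)).mean())
r=[ (v,(np.where(g[v,300:350]<60)[0]+300)[[0,-1]]) for v in range(184,198,2) if (g[v,300:350]<60).any()];print(r)
print('lug tip x',at2(325,184.5,.0349-.003),at2(325,184.5,.0349))
E
```

```text
0.026 [-0.0046 -0.0001] 0.00026221840918966505
0.024 [-0.0048 -0.0001] 0.0001805489977599869
0.028 [-0.0043 -0.0001] 0.0003709300074576367
[(186, array([320, 329])), (188, array([320, 330])), (190, array([320, 330])), (192, array([319, 330])), (194, array([317, 332])), (196, array([310, 340]))]
lug tip x [ 2.75237045e-02 -3.88890939e-05] [ 2.68844757e-02 -3.89637229e-05]
```

Call:
step_arm --commands '[[5, [0, 0, 0], -0.026], [5, [0, 0, 0], -0.026], [5, [0, 0, 0], -0.026], [5, [0, 0, 0], 0], [5, [0, 0, 0], 0]]'

```text
clock: 11.97
ee_pos: [0.4409, 0.2341, 0.2315]
tcp_rot: [-0.001, 0.708, 0.706, -0.002]
contact_force: [0.4, 0.3, -0.7]
grip_width: 0.165
gripper_force: 30.0
```

Call:
step_arm --commands '[[5, [-0.62, 0.62, 0], 0], [5, [-0.62, 0.62, 0], 0], [5, [-0.62, 0.62, 0], 0], [5, [-0.62, 0.62, 0], 0], [5, [-0.62, 0.62, 0], 0], [5, [-0.62, 0.62, 0], 0], [5, [-0.62, 0.62, 0], 0], [5, [-0.62, 0.62, 0], 0]]'

```text
clock: 12.63
ee_pos: [0.6406, 0.0345, 0.2323]
tcp_rot: [-0.001, 0.708, 0.706, -0.001]
contact_force: [1.0, -0.7, -0.9]
grip_width: 0.171
gripper_force: 30.0
```

Call:
step_arm --commands '[[5, [0, 0, 0], 0], [5, [0, 0, 0], 0], [5, [0, 0, 0], 0], [5, [0, 0, 0], 0]]'

```text
clock: 12.97
ee_pos: [0.6392, 0.0368, 0.2332]
tcp_rot: [-0.001, 0.708, 0.707, -0.0]
contact_force: [-0.3, 1.3, -1.4]
grip_width: 0.17
gripper_force: 30.0
```

```bash
python3 - <<'E'
from h import *
for _ in range(2): 
    w=bot.capture('wrist'); T=pose();print(np.round(T,4))
cv2.imwrite('pics/w9.png',w[:,:,::-1]); cv2.imwrite('pics/sc9.png',bot.capture('scene')[:,:,::-1]); np.save('T9.npy',T)
s=bot.get_state();print(s['contact_force'],s['q'])
g=w.max(2)
print('\n'.join(''.join(' .:-=+*#%@'[min(9,v//22)] for v in r[235:415:2]) for r in g[120:300:4]))
E
```

```text
[[ 8.000e-04  1.000e+00 -1.000e-03  6.393e-01]
 [ 1.000e+00 -8.000e-04  3.000e-04  3.700e-02]
 [ 3.000e-04 -1.000e-03 -1.000e+00  2.336e-01]
 [ 0.000e+00  0.000e+00  0.000e+00  1.000e+00]]
[[ 5.000e-04  1.000e+00 -4.000e-04  6.394e-01]
 [ 1.000e+00 -5.000e-04  2.000e-04  3.710e-02]
 [ 2.000e-04 -4.000e-04 -1.000e+00  2.339e-01]
 [ 0.000e+00  0.000e+00  0.000e+00  1.000e+00]]
[ 0.25064887 -0.79665787 -0.90556812] [-7.72078982e-02  3.25488134e-01  1.33391245e+00  1.05591818e-04
  1.48224206e+00 -7.68843313e-02]
%%%%%%%%%%%%%%%%%%%%%%%%%%##%%%%%#%%%%#####%%####%#%%###%%%%%%###%%#####################+=
%%%%%%%%%%%%%%%%%%%%%%%%%###%%%#%##%%%###########%#%%###%%%%%#%#####%#####################
%%%%%%%%%%%%%%%%%%%%%%%%#%##%%%#%#%%%%######%####%#######%%%%############%################
%%%%%%%%%%%%%%%%%%%%%%%%%%##%%%%%##%%############%#########%%#%%##########################
%%%%%%%%%%%%%%%%%%%%%%%%%%##%%%%%##%%############%#######%#%%####%%%##############%%######
%%%%%%%%%%%%%%%%%%%%%%%%%%##%%%%%%#%%#*-.  .     .  :-####################################
#++----==#%%%%%%%%%%%%%%%%###%%%%%#:   
[... 2809 characters left out ...]
.. =++++:.                  -++++- ............................
............................  =++++.  .                .++++- ............................
............................:==+++=.  .    .        :  .=+++==............................
........................... ==-=++-.. =             + ..-++=-=-...........................
............................*=:--+:.  +             * ..-----=*...........................
...........................-+-:::-:..:-.............=...:::::=*-. ........................
.......................... +*-::::::::::::::::::::::::::::::.-*= .........................
.......................... **:------------------------------.:*+ ..:.........:............
```

Call:
step_arm --commands '[[5, [-0.04, 0.065, 0], 0], [5, [0, 0, 0.3], 0], [5, [0, 0, 0.5], 0], [5, [0, 0, 0.3], 0], [5, [0, 0, 0.2], 0], [5, [0, 0, 0], 0], [5, [0, 0, 0], 0], [5, [0, 0, 0], 0]]'

```text
clock: 13.78
ee_pos: [0.6434, 0.0342, 0.1826]
tcp_rot: [0.0, 0.708, 0.707, 0.0]
contact_force: [0.2, 0.3, -0.2]
grip_width: 0.167
gripper_force: 30.0
```

Call:
step_arm --commands '[[5, [0, 0, 0.1], 0], [5, [0, 0, 0.1], 0], [5, [0, 0, 0.1], 0], [5, [0, 0, 0.1], 0], [5, [0, 0, 0.1], 0], [5, [0, 0, 0.1], 0], [5, [0, 0, 0], 0], [5, [0, 0, 0], 0]]'

```text
clock: 14.45
ee_pos: [0.6425, 0.0342, 0.1573]
tcp_rot: [-0.0, 0.708, 0.707, -0.0]
contact_force: [0.3, 0.3, -1.1]
grip_width: 0.172
gripper_force: 30.0
```

No contact force, and the underside is about 7 mm below the mouth, so the lugs are in the slots. Now I press.

Call:
step_arm --commands '[[5, [0, 0, 0.04], 0], [5, [0, 0, 0.04], 0], [5, [0, 0, 0.04], 0], [5, [0, 0, 0.04], 0], [5, [0, 0, 0.04], 0], [5, [0, 0, 0.04], 0], [5, [0, 0, 0], 0], [5, [0, 0, 0], 0]]'

```text
clock: 15.12
ee_pos: [0.6431, 0.0342, 0.1487]
tcp_rot: [0.0, 0.708, 0.707, 0.0]
contact_force: [-1.6, 0.3, 3.3]
grip_width: 0.168
gripper_force: 30.0
```

Call:
step_arm --commands '[[5, [0, 0, 0.03], 0], [5, [0, 0, 0.03], 0], [5, [0, 0, 0.02], 0], [5, [0, 0, 0.02], 0], [5, [0, 0, 0], 0], [5, [0, 0, 0], 0]]'

```text
clock: 15.62
ee_pos: [0.6431, 0.0342, 0.1445]
tcp_rot: [0.0, 0.708, 0.707, 0.0]
contact_force: [0.8, 0.5, 4.2]
grip_width: 0.167
gripper_force: 30.0
```

Call:
step_arm --commands '[[5, [0, 0, 0.03], 0], [5, [0, 0, 0.02], 0], [5, [0, 0.01, 0], 0.03], [5, [0, 0.01, 0], 0.03], [5, [0, 0.01, 0], 0.03], [5, [0, 0.01, 0], 0.03], [5, [0, 0, 0], 0]]'

```text
clock: 16.2
ee_pos: [0.6444, 0.0335, 0.1438]
tcp_rot: [0.001, 0.828, 0.56, -0.0]
contact_force: [-2.5, 0.1, 9.7]
grip_width: 0.17
gripper_force: 30.0
```

```bash
python3 - <<'E'
from h import *
T=pose();print(np.round(T,4));s=bot.get_state();print(s['contact_force'],s['wrist_torque'],s['q'],s['grip_width'])
E
```

```text
[[ 3.724e-01  9.281e-01  2.000e-04  6.444e-01]
 [ 9.281e-01 -3.724e-01 -1.100e-03  3.350e-02]
 [-1.000e-03  6.000e-04 -1.000e+00  1.438e-01]
 [ 0.000e+00  0.000e+00  0.000e+00  1.000e+00]]
[-2.51613752  0.09066936  9.73837129] [-0.26614996  0.80646429  0.05138634] [-8.15107616e-02  4.04228009e-01  1.41782534e+00 -1.11994089e-03
  1.31926664e+00  3.00382250e-01] 0.17013874996536363
```

Call:
step_arm --commands '[[5, [0, 0.01, 0], 0.03], [5, [0, 0.01, 0], 0.03], [5, [0, 0.01, 0], 0.03], [5, [0, 0.01, 0], 0.03], [5, [0, 0.01, 0], 0.03], [5, [0, 0.01, 0], 0.03], [5, [0, 0.01, 0], 0.03], [5, [0, 0, 0], 0]]'

```text
clock: 16.87
ee_pos: [0.646, 0.0312, 0.1438]
tcp_rot: [0.001, 0.965, 0.262, -0.001]
contact_force: [-3.7, -2.9, 9.4]
grip_width: 0.171
gripper_force: 30.0
```

```bash
python3 - <<'E'
from h import *
T=pose();print(np.round(T,4));s=bot.get_state();print(s['contact_force'],s['wrist_torque'],s['grip_width'])
E
```

```text
[[ 0.863   0.5051 -0.0012  0.646 ]
 [ 0.5051 -0.863  -0.002   0.0312]
 [-0.0021  0.0011 -1.      0.1438]
 [ 0.      0.      0.      1.    ]]
[-3.70809793 -2.87835435  9.36071788] [-0.46072646  1.20857131  0.10486599] 0.17056626598895602
```

Call:
step_arm --commands '[[5, [-0.02, 0.01, 0], 0.03], [5, [0, 0.01, 0], 0.03], [5, [0, 0.01, 0], 0.03], [5, [0, 0.01, 0], 0.03], [5, [0, 0.005, 0], 0.02], [5, [0, 0, 0], 0.01], [5, [0, 0, 0], 0]]'

```text
clock: 17.45
ee_pos: [0.646, 0.0299, 0.1438]
tcp_rot: [0.0, 1.0, 0.03, -0.001]
contact_force: [-4.3, 0.1, 11.0]
grip_width: 0.169
gripper_force: 30.0
```

```bash
python3 - <<'E'
from h import *
T=pose();print(np.round(T,4));s=bot.get_state();print(s['contact_force'],s['wrist_torque'],s['grip_width'])
E
```

```text
[[ 9.982e-01  6.060e-02 -1.000e-03  6.460e-01]
 [ 6.060e-02 -9.982e-01 -9.000e-04  2.990e-02]
 [-1.000e-03  8.000e-04 -1.000e+00  1.438e-01]
 [ 0.000e+00  0.000e+00  0.000e+00  1.000e+00]]
[-4.29434048  0.12907065 11.00251723] [-0.13359421  1.17761276  0.13458151] 0.16906413282555002
```

Call:
step_arm --commands '[[5, [-0.01, 0, 0], 0.01], [5, [0, 0, 0], 0.01], [5, [0, 0, 0], 0], [5, [0, 0, 0], 0]]'

```text
clock: 17.78
ee_pos: [0.646, 0.03, 0.1438]
tcp_rot: [0.0, 1.0, -0.001, -0.0]
contact_force: [-2.8, -0.4, 8.5]
grip_width: 0.165
gripper_force: 30.0
```

```bash
python3 - <<'E'
from h import *
T=pose();s=bot.get_state();print(np.degrees(np.arctan2(T[1,1],T[0,1])),T[:3,3],s['contact_force'],s['wrist_torque'],s['grip_width'])
E
```

```text
-90.06854468929919 [0.64599377 0.0300199  0.14383805] [-2.81939481 -0.36184431  8.48878336] [-0.02415425  0.94479523  0.16267949] 0.16541200152067145
```

Call:
step_arm --commands '[[5, [0, 0, 0], 0.01], [5, [0, 0, 0], 0.01], [5, [0, 0, 0], 0], [5, [0, 0, 0], 0]]'

```text
clock: 18.12
ee_pos: [0.6461, 0.0305, 0.1439]
tcp_rot: [0.0, 1.0, -0.031, 0.0]
contact_force: [-2.6, 0.1, 8.4]
grip_width: 0.169
gripper_force: 30.2
```

```bash
python3 - <<'E'
from h import *
T=pose();s=bot.get_state();print(np.degrees(np.arctan2(T[1,1],T[0,1])),T[:3,3],s['contact_force'],s['wrist_torque'],s['grip_width'])
E
```

```text
-93.5928581745239 [0.64612291 0.03046566 0.14385281] [-2.56113696  0.10017434  8.44985497] [0.1143848  0.85700063 0.55665129] 0.16928744010259963
```

The torque jumped from 0.16 to 0.56 N m, so the lid is at the twist stop. I'll hold briefly, check, and hand in.

Call:
step_arm --commands '[[5, [0, 0, 0], 0], [5, [0, 0, 0], 0], [5, [0, 0, 0], 0], [5, [0, 0, 0], 0], [5, [0, 0, 0], 0], [5, [0, 0, 0], 0]]'

```text
clock: 18.62
ee_pos: [0.6461, 0.0304, 0.1439]
tcp_rot: [0.0, 1.0, -0.031, 0.0]
contact_force: [-2.7, 0.9, 9.6]
grip_width: 0.167
gripper_force: 30.2
```

```bash
python3 - <<'E'
from h import *
T=pose();s=bot.get_state();print(np.degrees(np.arctan2(T[1,1],T[0,1])),T[:3,3],s['contact_force'],s['wrist_torque'],s['gripper_force'])
a=cv2.imread('pics/sc9.png')[:,:,::-1].astype(int);b=bot.capture('scene').astype(int)
d=np.abs(a-b).max(2)>60; n,l,st,c=cv2.connectedComponentsWithStats(d.astype(np.uint8)); print([x.tolist() for x in st[1:] if x[4]>25])
if s['wrist_torque'][2]>.35 and s['contact_force'][2]>5: print(bot.finish_job())
E
```

```text
-93.58953222617129 [0.64614166 0.03043552 0.14387434] [-2.66455744  0.90948353  9.61107549] [0.13848364 0.85893795 0.54622804] 30.208182334899902
[[281, 0, 18, 11, 142], [265, 75, 24, 51, 457], [341, 76, 7, 19, 76], [341, 96, 4, 26, 48], [285, 123, 16, 52, 296], [328, 130, 6, 17, 65], [323, 143, 4, 10, 28], [318, 149, 14, 37, 130], [264, 173, 37, 39, 707], [328, 179, 29, 38, 690], [307, 217, 10, 12, 76], [301, 234, 24, 9, 72]]
the job is handed in; nothing more can be done
None
```

Job handed in at about 19 s: the pan was slid under the chute, within a few mm of the ring by the camera measurements, and the lid is pressed down, twisted clockwise to its stop and still gripped and held there; no verdict was returned.

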